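# Vent the portable air station and snap the dust cap onto its outlet

## Task

Put the portable air station away safely: turn its regulator knob anticlockwise until the gauge needle reads zero, then take the loose red dust cap from the bench and push it straight down over the steel outlet stud until it clicks past the detent, and go on pressing until it is fully home on its rubber seal. Finish while still gripping the cap and pressing it firmly down - do not let go of it. Leave the other things on the bench where they lie.

Things in the scene. Friction and masses are not known exactly. Their poses are not given: they have to be found in the camera images.
- air_station: portable air station, fixed to the bench: plywood foot 110 x 150 x 15 mm with a regulator (black knob on top, white 42 mm gauge in front, its top below z = 75 mm) and an aluminium block with the outlet stud. Origin: centre of the foot's underside. x points from the gauge side to the back, y from regulator to outlet. Regulator axis at (19, -50) mm, outlet axis at (19, 50) mm. Yaw -0.75 to 0.1 rad.
- knob_grip (a point): point on the vertical axis of the regulator knob, 95 mm above the bench, where the fingertips grip it; axes as the air station's. The knob is a black ribbed cylinder 42 mm across, from 80 to 106 mm above the bench, with a blue disc and a white line on top; below it a grey bonnet 43 mm across. It can be gripped across any diameter; turning takes about 0.05 N m.
- regulator_knob (a joint): angle of the regulator knob, rad: 0 = backed off fully, at its stop (gauge at zero); grows as it is turned clockwise seen from above (more pressure), up to 2.6. It starts between 0.75 and 1.35, so it must be turned that far anticlockwise seen from above; it stays where it is left.
- gauge_needle (a joint): angle of the red gauge needle, rad clockwise from the zero mark (lower left of the dial, which faces forward and up): 0 = no pressure, 0.47 rad for each of the 10 large divisions. The knob drives it: needle = 1.8 x knob angle.
- outlet_seat (a point): centre of the top of the black rubber seal at the foot of the outlet stud, 66 mm above the bench; the cap's origin comes here when it is home. Axes as the air station's. The steel stud rises 21.5 mm above this point: 22.4 mm across up to 14 mm, then tapering to 15 mm at the tip. Four spring-loaded balls stand 3.5 mm out of its sides, centred 7.4 mm above this point. Seal 35 mm across.
- snap_cap: red ribbed dust cap, loose, 36 mm across, 32 mm tall, 45 g, standing open side down. Origin: centre of its lower rim, z up its axis. Inside, a 3 mm lip at the rim (25.2 mm bore), then a 30.4 mm bore, 28 mm deep in all. The lip meets the balls with the rim 11.5 mm above the seat; the push rises to about 10 N, drops away 8 to 5 mm above it (the click), even pulls down, and rises again on the seal.
- outlet_seal: the black rubber seal ring at the foot of the outlet stud, 35 mm across, 3 mm thick; origin at the centre of its underside, 63 mm above the bench. The cap is to be left pressed on it.
- f_clamp: steel F clamp with a wooden handle lying along the front edge of the bench, 76 x 278 x 24 mm; leave alone
- pencil: flat red carpenter's pencil lying in front of the saw, 13 x 169 x 8 mm; leave alone
- tape: yellow tape measure standing at the left, 34 x 96 x 63 mm; leave alone
- cube: wooden offcut cube at the left, 48 x 50 x 46 mm; leave alone
- mitre_saw: mitre saw, fixed, standing between the cap (left) and the air station (right). Its table is 62 mm high; an upright fence 150 mm high runs along x at y = 0.02 m from x = 0.44 to 0.67 m, and behind x = 0.68 m the slide rails and the head reach 0.2 to 0.52 m: carry things over the fence or past its front end.
Not all that is in view belongs to the job. There is more than one size of the snap_cap; the job needs the smaller.

How it is judged:
By the outcome, as a careful person would: the job done as asked, in the order asked, and still so for the second after the job is handed in, while the arm keeps its last pose, push and grip.
It also fails if it takes over 51 s, if anything falls off the work surface, if the arm or the gripper's body presses on something with over 40 N, if the wrist force passes 120 N, or if a joint passes its speed limit or range.

## Robot

A 6-joint arm with a two-finger parallel gripper is mounted at the origin on a cart in front of the work surface, level with it; the furniture and walls round the work are solid. World frame = base frame: x ahead of the robot, y to its left, z up, the work surface at z = 0. Lengths are in m, angles in rad, forces in N, time in s.
With the tool pointing down it reaches from about 0.425 to 0.95 m from the base axis. Payload 3.5 kg.
Tool frame: the origin (TCP) lies midway between the tips of the shut fingers; the grasp point (between the pads) lies ctrl.grasp_offset behind it (ctrl.grasp_offset is the distance from the TCP to the grasp point, in m); x points along the fingers, y is the direction in which the jaws open and shut, and the axes are right-handed (so a half turn about x gives the same grasp; the last joint's range is limited). The gripper opens to 85 mm and grips with 20 to 120 N. Pads are 22 mm wide; open, the fingers measure 114 mm over their backs; the gripper's body (76 mm by 85 mm) begins 54 mm behind the grasp point. The pads swing forward as they close: fully open they stand 13 mm farther back than shut.
Start: joints at [0.995, 0.286, 1.577, -0, 1.279, -0.15], TCP at [0.279, 0.615, 0.231] pointing down, gripper open.
Joint ranges: [-2.77, 2.77], [-0.9, 2.22], [0.21, 2.48], [-1.53, 4.67], [0.24, 2.81], [-2.84, 2.84]. Speed limits (rad/s): [2.79, 2.79, 3.14, 3.14, 3.14, 3.14].

## Interface

Orientations are given as a unit quaternion [x, y, z, w].
In Python, from plant import readout, read_camera, sign_off, ctrl gives the robot as it stands.
- The arm moves only by the tool drive_tool, never from a script. Its argument "steps" is a list of rows, each a list of 5 numbers: the shift along the tool's x, y, z in cm, then the turn about the tool's x in degrees, then the opening, from 0 (shut) to 1 (fully open). A call has 1 to 10 rows; each row shifts and turns the commanded pose from where the row before left it, along the tool's axes as they then stand; what a row does not reach is not made up. A row lasts 1/10 s, in which the tool goes at most 50 mm and 8.59 degrees, less where a joint would pass 70% of its speed; a pose out of reach is approached as far as the arm can. A call is refused whole if a number of a shift passes 5 or a number of a turn 8.59, either way. A call with a gripper value outside its range is refused whole. The fingers move at their own pace and stop on an object; "force" is the grip in N (left out, the last holds). Time passes only in rows, so rows that do not move let the fingers close. It gives the time, the measured TCP pose, the force and the opening at its end, in the units of the state.
- readout.get_state(): the state, without advancing time (a new reading comes with each control period).
- read_camera(name): name is "scene" or "top" or "wrist"; returns a dict with "frame" (480x640x3 uint8, red, green, blue), "vertical_fov" (degrees; the focal length in pixels is half the picture's height over the tangent of half this angle, whatever the lens; pixels are square), "cx", "cy" (the principal point, pixels), "k1" (the pictures are not rectified: a ray, as slopes to the right and down, at radius r is drawn at 1 + k1 r^2 times it, then the intrinsics apply), "eye" and "orientation" of the camera in the world. Camera axes: x right, y up, looking along -z (the intrinsics and any distortion apply to the point x, -y, -z); pixel columns grow to the right and rows downward; lengths in m; the calibration is good to about 2 mm. A picture is of the moment at which its call begins. There is no depth.
- sign_off(): hands the job in, once; it reports no verdict.
The state is a dict: "time": time; "qpos": joint angles; "dq": joint speeds; "joint_efforts": joint torques, N m; "eef_pos": TCP position; "tcp_rot": TCP orientation; "contact_force": force on the tool from outside, world axes, zero at the start; "wrist_torque": the same for the moment, N m; "opening": opening from 0.0 (shut) to 1.0 (fully open).
Only numpy, scipy, OpenCV 4.12 (cv2) and the standard library are available. Lean on these libraries where they do the work, as an engineer would, in place of code of your own. Each camera call takes 0.05 s, during which the arm holds its last target. There are 200 camera calls.

## Working session

There is one attempt and no reset: what is moved stays moved. The work goes in short steps, Python scripts to look and compute and a tool call to move; the robot and the scene stay as the last step left them, time stands still between calls to the robot, and variables do not carry over. Pictures are saved under pics/ and viewed, about 8 in all and at most 12, crops included, and the job is handed in when it is done.

Besides the shell and the picture viewer there is one more tool, called by a JSON object that holds its "api" and its "payload", one argument or row to a line. drive_tool: Moves the arm, as the interface text tells. Its arguments: {"type":"object","properties":{"steps":{"type":"array","items":{"type":"array","items":{"type":"number"}}},"force":{"type":"number"}},"required":["steps"]}

```bash
mkdir -p pics; cat > h.py <<'E'
import numpy as np, cv2
from scipy.spatial.transform import Rotation as R
from plant import readout, read_camera, sign_off, ctrl
def shot(n,fn):
    c=read_camera(n); cv2.imwrite('pics/'+fn,c['frame'][:,:,::-1])
    np.save('pics/'+fn+'.npy',np.array([{k:v for k,v in c.items() if k!='frame'}],dtype=object)); return c
def load(fn): return np.load('pics/'+fn+'.npy',allow_pickle=True)[0]
def K(c):
    f=240/np.tan(np.radians(c['vertical_fov'])/2); return np.array([[f,0,c['cx']],[0,f,c['cy']],[0,0,1.]])
def ray(c,u,v):
    k=K(c); d=np.array([(u-k[0,2])/k[0,0],(v-k[1,2])/k[0,0]]); p=d.copy()
    for _ in range(20): p=d/(1+c['k1']*(p@p))
    return R.from_quat(c['orientation']).apply([p[0],-p[1],-1])
def at(c,u,v,z):
    r=ray(c,u,v); e=np.array(c['eye']); return e+r*(z-e[2])/r[2]
def proj(c,P):
    q=R.from_quat(c['orientation']).inv().apply(np.array(P)-c['eye']); p=np.array([q[0],-q[1]])/-q[2]
    p=p*(1+c['k1']*(p@p)); k=K(c); return p*k[0,0]+k[:2,2]
def crop(fn,u0,v0,u1,v1,s,out):
    im=cv2.imread('pics/'+fn)[v0:v1,u0:u1]; cv2.imwrite('pics/'+out,cv2.resize(im,None,fx=s,fy=s,interpolation=cv2.INTER_CUBIC))
E
python3 - <<'E'
from h import *
for n in('top','scene'):
    c=shot(n,n+'1.png'); print(n,c['eye'],R.from_quat(c['orientation']).as_matrix().round(2).tolist(),c['vertical_fov'],c['k1'])
a=cv2.imread('pics/top1.png');b=cv2.imread('pics/scene1.png')
print(readout.get_state(),ctrl.grasp_offset)
E
```

```text
top [0.39613256 0.01738784 1.44997536] [[-0.0, 0.99, -0.1], [-1.0, -0.0, -0.0], [-0.0, 0.1, 0.99]] 43.56176099234418 -0.17447617467980517
scene [-0.27211643  0.78366716  0.60216965] [[-0.68, 0.31, -0.67], [-0.74, -0.26, 0.63], [0.02, 0.92, 0.4]] 42.01593859387407 0.07469051399116267
{'time': 0.1, 'qpos': array([ 9.94993112e-01,  2.87130484e-01,  1.57804206e+00, -2.16853910e-05,
        1.27859287e+00, -1.50005282e-01]), 'dq': array([-0.00077648, -0.00262346, -0.0023171 , -0.00141984, -0.00079015,
       -0.00070693]), 'joint_efforts': array([ 2.25456592e-04, -4.07294691e+01, -2.93698525e+01, -1.87351798e-04,
        3.39615988e-03, -1.15470189e-05]), 'eef_pos': array([0.27845915, 0.6142306 , 0.23004368]), 'tcp_rot': array([ 0.14868462,  0.69140797, -0.15012613,  0.69087629]), 'contact_force': array([-0.58857353,  0.49529375,  0.21589843]), 'wrist_torque': array([ 0.01297432, -0.01797446,  0.01616193]), 'opening': 1.0005422629653102} 0.0187
```

View pics/top1.png

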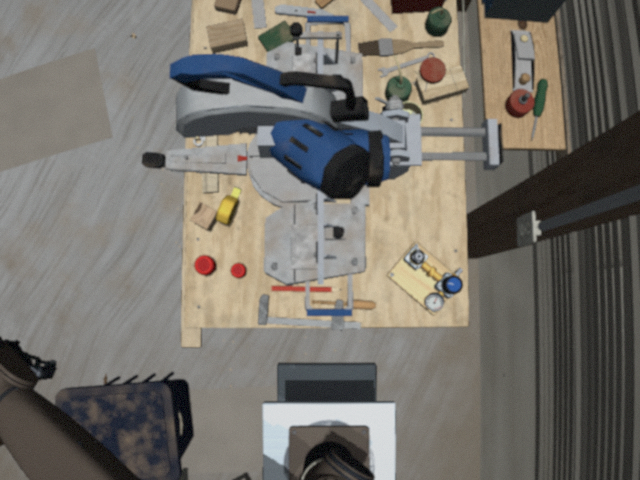

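View pics/scene1.png

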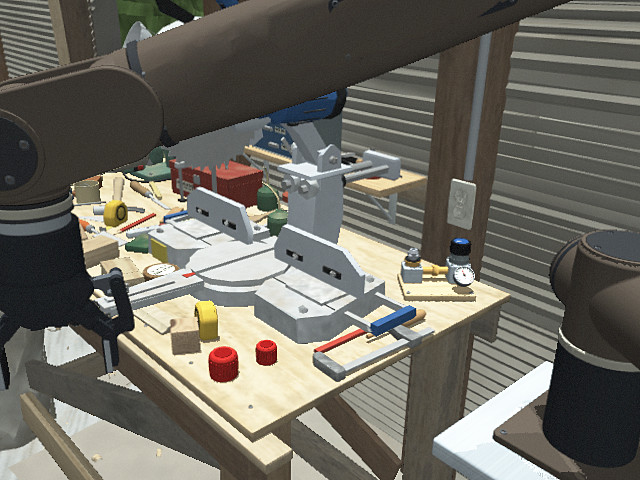

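The top view shows the small cap at about (238,270), the larger one at (205,265), the outlet at about (418,257) and the knob at about (453,284). I'll enlarge the top view around these.

```bash
python3 - <<'E'
from h import *
a=cv2.imread('pics/top1.png')
x=cv2.resize(a[240:320,385:475],None,fx=6,fy=6,interpolation=cv2.INTER_CUBIC)
y=cv2.resize(a[250:290,190:250],None,fx=4,fy=4,interpolation=cv2.INTER_CUBIC)
o=np.zeros((480,790,3),np.uint8);o[:,:540]=x;o[:160,545:785]=y;cv2.imwrite('pics/c1.png',o)
c=load('top1.png')
for n,u,v,z in(('cap',238,270,.032),('big',205,265,.04),('outlet',418,257,.087),('knob',453,284,.106)): print(n,at(c,u,v,z).round(4))
im=a.astype(int); m=((im[:,:,2]>120)&(im[:,:,1]<70)&(im[:,:,0]<80)).astype(np.uint8)
n,l,s,ce=cv2.connectedComponentsWithStats(m)
for i in range(1,n):
    if s[i,4]>40 and 190<ce[i][0]<260 and ce[i][1]>240: print(s[i],ce[i],at(c,*ce[i],.025))
E
```

```text
cap [0.4664 0.2164 0.032 ]
big [0.4778 0.2942 0.04  ]
outlet [ 0.4926 -0.202   0.087 ]
knob [ 0.43   -0.2777  0.106 ]
[195 256  18  19 251] [204.06772908 264.66135458] [0.47944565 0.29937271 0.025     ]
[232 264  13  14 140] [238.15714286 270.22142857] [0.46625007 0.21697868 0.025     ]
```

View pics/c1.png

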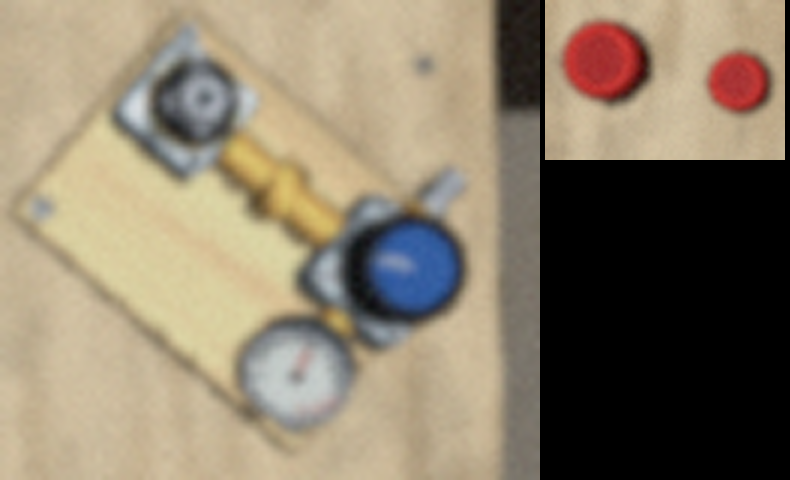

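The crop shows the knob disc's centre at pixel (454.2,284.5), the stud tip at (419.2,256.2) and the needle well up the scale. Next I work out the poses and deltas in tool axes.

```bash
cat >> h.py <<'E'
def rep(*targets):
    s=readout.get_state(); M=R.from_quat(s['tcp_rot']).as_matrix(); p=s['eef_pos']
    print('t',round(s['time'],2),'p',p.round(4),'x',M[:,0].round(3),'y',M[:,1].round(3),'ang_y',np.degrees(np.arctan2(M[1,1],M[0,1])).round(1),'q',s['qpos'].round(2),'F',s['contact_force'].round(1),'T',s['wrist_torque'].round(2),'op',round(s['opening'],3))
    for t in targets: print(t,'-> tool cm',(M.T@(np.array(t)-p)*100).round(2))
E
python3 - <<'E'
from h import *
c=load('top1.png')
k=at(c,454.2,284.5,.106);o=at(c,419.2,256.2,.0875);d=o-k
print(k,o,np.hypot(*d[:2]),'yaw',np.arctan2(-d[0],d[1]))
print(at(c,320,185,.15),at(c,345,170,.4),at(c,335,160,.35))
rep((.44,.15,.3),(.42,-.1,.3),(k[0],k[1],.2))
E
```

```text
[ 0.42884462 -0.28040858  0.106     ] [ 0.49438844 -0.20473075  0.0875    ] 0.10011556737408725 yaw -0.7137613740631592
[0.64731022 0.02130588 0.15      ] [ 0.62614189 -0.02405389  0.4       ] [ 0.65624639 -0.00745111  0.35      ]
t 0.1 p [0.2785 0.6142 0.23  ] x [-0.001 -0.002 -1.   ] y [ 0.413  0.911 -0.002] ang_y 65.6 q [ 0.99  0.29  1.58 -0.    1.28 -0.15] F [-0.6  0.5  0.2] T [ 0.01 -0.02  0.02] op 1.001
(0.44, 0.15, 0.3) -> tool cm [ -6.93 -35.62  33.88]
(0.42, -0.1, 0.3) -> tool cm [ -6.88 -59.21  42.39]
(np.float64(0.42884461986920047), np.float64(-0.28040857999674396), 0.2) -> tool cm [  3.15 -75.26  50.65]
```

{"api": "drive_tool", "payload": {
  "steps": [
    [-0.2,-3.56,3.39,0,1],
    [-0.2,-3.56,3.39,0,1],
    [-0.2,-3.56,3.39,0,1],
    [-0.2,-3.56,3.39,0,1],
    [-0.2,-3.56,3.39,0,1],
    [-0.2,-3.56,3.39,0,1],
    [-0.2,-3.56,3.39,0,1],
    [-0.2,-3.56,3.39,0,1],
    [-0.2,-3.56,3.39,0,1],
    [-0.2,-3.56,3.39,0,1]
  ]
}}

```text
time: 1.1
eef_pos: [0.4404, 0.1486, 0.2512]
tcp_rot: [0.149, 0.691, -0.149, 0.691]
contact_force: [0.5, 1.0, -0.2]
opening: 1.002
```

{"api": "drive_tool", "payload": {
  "steps": [
    [0,-3.93,1.42,0,1],
    [0,-3.93,1.42,0,1],
    [0,-3.93,1.42,0,1],
    [0,-3.93,1.42,0,1],
    [0,-3.93,1.42,0,1],
    [0,-3.93,1.42,0,1],
    [1.25,-4,2.05,0,1],
    [1.25,-4,2.05,0,1],
    [1.25,-4,2.05,0,1],
    [1.25,-4,2.05,0,1]
  ]
}}

```text
time: 2.1
eef_pos: [0.4287, -0.2807, 0.2005]
tcp_rot: [0.15, 0.691, -0.149, 0.691]
contact_force: [0.6, -0.8, 0.7]
opening: 0.999
```

{"api": "drive_tool", "payload": {
  "steps": [
    [0,0,0,8.5,1],
    [0,0,0,8.5,1],
    [0,0,0,8.5,1],
    [0,0,0,8.5,1],
    [0,0,0,8.5,1],
    [0,0,0,8.5,1],
    [0,0,0,8.5,1],
    [0,0,0,8.5,1],
    [0,0,0,8.5,1],
    [0,0,0,8.5,1]
  ]
}}

```text
time: 3.1
eef_pos: [0.4289, -0.2787, 0.2008]
tcp_rot: [-0.578, -0.407, 0.578, -0.406]
contact_force: [-0.2, -0.1, -0.5]
opening: 1.003
```

```bash
python3 - <<'E'
from h import *
c=shot('wrist','w1.png'); shot('top','top2.png'); print(c['eye'],c['k1'],c['vertical_fov'])
rep((.4288,-.2804,.2),(.4288,-.2804,.08))
print(proj(c,(.4288,-.2804,.106)),proj(c,(.4944,-.2047,.0875)))
E
```

```text
[ 0.45197876 -0.21340482  0.34371029] -0.03719510165380921 61.82247306742867
t 3.2 p [ 0.429  -0.2788  0.2009] x [-0.001  0.001 -1.   ] y [ 0.943 -0.332 -0.001] ang_y -19.4 q [-0.77 -0.05  2.   -0.    1.19 -0.44] F [ 0.1 -0.4 -0.1] T [-0.02 -0.01  0.04] op 0.998
(0.4288, -0.2804, 0.2) -> tool cm [0.09 0.04 0.16]
(0.4288, -0.2804, 0.08) -> tool cm [12.09  0.05  0.16]
[323.05578645 234.33754241] [383.14513023  77.12024496]
```

View pics/w1.png

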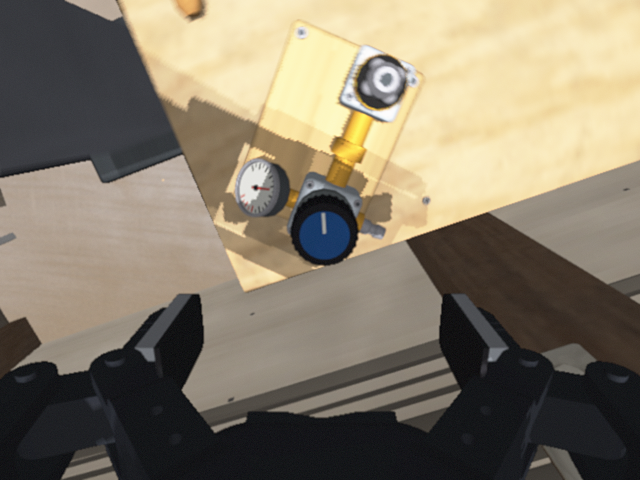

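The wrist view shows the knob disc at (324,235) and the stud at (384,79). My estimates project to within 2 px of both. I descend and grip.

{"api": "drive_tool", "payload": {
  "steps": [
    [3,0.05,0.15,0,1],
    [3,0,0,0,1],
    [3,0,0,0,1],
    [3.05,0,0,0,1],
    [0,0,0,0,0.3],
    [0,0,0,0,0.3],
    [0,0,0,0,0.3],
    [0,0,0,0,0.3],
    [0,0,0,0,0.3],
    [0,0,0,0,0.3]
  ],
  "force": 50
}}

```text
time: 4.2
eef_pos: [0.43, -0.2816, 0.0832]
tcp_rot: [0.577, 0.408, -0.577, 0.41]
contact_force: [-3.7, 2.0, 6.3]
opening: 0.472
```

```bash
python3 - <<'E'
from h import *
rep((.4288,-.2804,.08))
E
```

```text
t 4.2 p [ 0.43   -0.2816  0.0832] x [ 0.002 -0.002 -1.   ] y [ 0.944 -0.331  0.002] ang_y -19.3 q [-0.78  0.11  2.08 -0.    0.95 -0.44] F [-3.7  2.   6.3] T [0.22 0.44 0.06] op 0.472
(0.4288, -0.2804, 0.08) -> tool cm [ 0.32 -0.15 -0.07]
```

{"api": "drive_tool", "payload": {
  "steps": [
    [-0.3,0,0,0,0.3],
    [0,0,0,0,0.3]
  ]
}}

```text
time: 4.4
eef_pos: [0.4299, -0.2815, 0.0834]
tcp_rot: [0.577, 0.407, -0.577, 0.41]
contact_force: [3.9, -4.5, -8.8]
opening: 0.475
```

{"api": "drive_tool", "payload": {
  "steps": [
    [0,0,0,-5,0.3],
    [0,0,0,-5,0.3],
    [0,0,0,-5,0.3],
    [0,0,0,-5,0.3],
    [0,0,0,-5,0.3],
    [0,0,0,-5,0.3],
    [0,0,0,-5,0.3],
    [0,0,0,0,0.3]
  ]
}}

```text
time: 5.2
eef_pos: [0.4302, -0.2815, 0.0834]
tcp_rot: [0.427, 0.562, -0.427, 0.565]
contact_force: [4.8, -3.3, -8.9]
opening: 0.473
```

```bash
python3 - <<'E'
from h import *
rep()
c=shot('top','top3.png');w=shot('wrist','w2.png'); g=proj(w,at(load('top1.png'),385+297/6,240+372/6,.06)); print(g)
a=cv2.imread('pics/top3.png')[240:320,385:475];b=cv2.imread('pics/w2.png')
o=np.zeros((480,780,3),np.uint8);o[:240,:270]=cv2.resize(a,None,fx=3,fy=3,interpolation=cv2.INTER_CUBIC)
o[:360,280:760]=cv2.resize(b,(480,360)); cv2.imwrite('pics/c2.png',o)
E
```

```text
t 5.2 p [ 0.4302 -0.2815  0.0834] x [ 0.004 -0.003 -1.   ] y [0.963 0.27  0.003] ang_y 15.7 q [-0.78  0.11  2.08  0.    0.95 -1.05] F [ 4.8 -3.3 -8.9] T [-0.63 -0.68  0.03] op 0.473
[253.1369823  170.95801291]
```

View pics/c2.png

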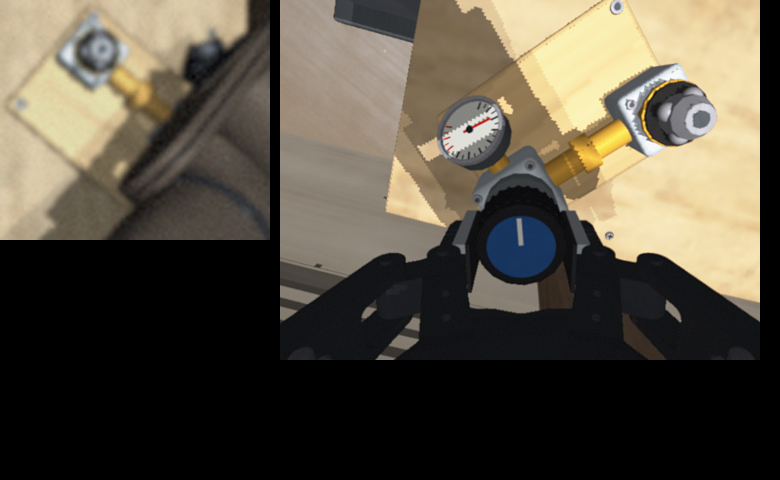

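The wrist view shows the grip square on the knob and the knob turning with the gripper. The gauge is readable at about (470,128). I go on turning.

{"api": "drive_tool", "payload": {
  "steps": [
    [0.15,0,0,-5,0.3],
    [0,0,0,-5,0.3],
    [0,0,0,-4,0.3],
    [0,0,0,0,0.3]
  ]
}}

```text
time: 5.7
eef_pos: [0.4303, -0.2815, 0.0833]
tcp_rot: [0.356, 0.61, -0.356, 0.613]
contact_force: [2.3, -1.6, -0.7]
opening: 0.472
```

```bash
python3 - <<'E'
from h import *
rep()
w=shot('wrist','w3.png'); g=proj(w,at(load('top1.png'),385+297/6,240+372/6,.06)).astype(int); print(g)
crop('w3.png',max(g[0]-100,0),max(g[1]-100,0),g[0]+170,g[1]+200,2,'c3.png')
E
```

```text
t 5.7 p [ 0.4303 -0.2815  0.0833] x [ 0.003 -0.002 -1.   ] y [0.869 0.494 0.002] ang_y 29.6 q [-0.78  0.11  2.08  0.    0.95 -1.29] F [ 2.3 -1.6 -0.7] T [-0.19 -0.4   0.03] op 0.472
[282 157]
```

View pics/c3.png

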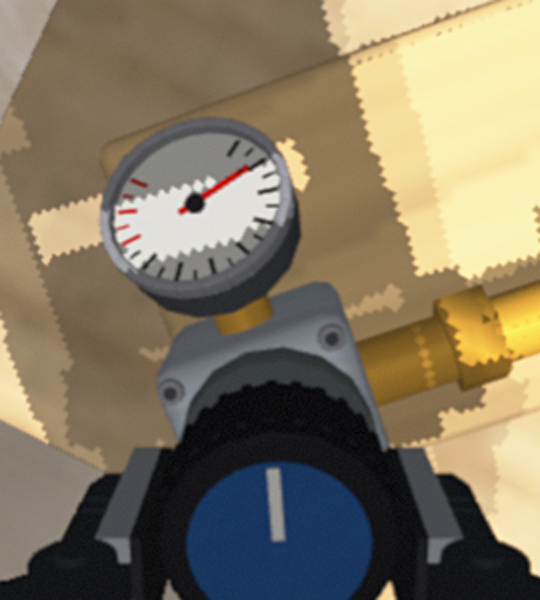

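The dial shows the needle about one division above the zero mark, so about 15° of knob is left. I turn in small steps and watch the torque for the stop.

{"api": "drive_tool", "payload": {
  "steps": [
    [0,0,0,-4,0.3],
    [0,0,0,-4,0.3],
    [0,0,0,-4,0.3],
    [0,0,0,-3,0.3],
    [0,0,0,0,0.3]
  ]
}}

```text
time: 6.25
eef_pos: [0.4304, -0.2814, 0.0833]
tcp_rot: [0.273, 0.651, -0.274, 0.654]
contact_force: [3.4, -1.9, 0.0]
opening: 0.472
```

```bash
python3 -c "
from h import *
rep()"
```

```text
t 6.25 p [ 0.4304 -0.2814  0.0833] x [ 0.003 -0.002 -1.   ] y [0.713 0.701 0.001] ang_y 44.5 q [-0.78  0.11  2.08  0.    0.95 -1.55] F [ 3.4 -1.9  0. ] T [-0.17 -0.64  0.05] op 0.472
```

{"api": "drive_tool", "payload": {
  "steps": [
    [0,0,0,-4,0.3],
    [0,0,0,0,0.3]
  ]
}}

```text
time: 6.45
eef_pos: [0.4298, -0.2808, 0.0833]
tcp_rot: [0.252, 0.66, -0.252, 0.661]
contact_force: [0.2, 0.4, 3.9]
opening: 0.468
```

```bash
python3 - <<'E'
from h import *
rep()
w=shot('wrist','w4.png'); g=proj(w,at(load('top1.png'),385+297/6,240+372/6,.06)).astype(int); print(g)
crop('w4.png',max(g[0]-100,0),max(g[1]-100,0),g[0]+170,g[1]+200,2,'c4.png')
E
```

```text
t 6.45 p [ 0.4298 -0.2808  0.0833] x [ 0.002  0.001 -1.   ] y [0.666 0.746 0.002] ang_y 48.2 q [-0.78  0.11  2.08  0.    0.95 -1.62] F [0.2 0.4 3.9] T [ 0.16 -0.15 -0.83] op 0.468
[324 154]
```

View pics/c4.png

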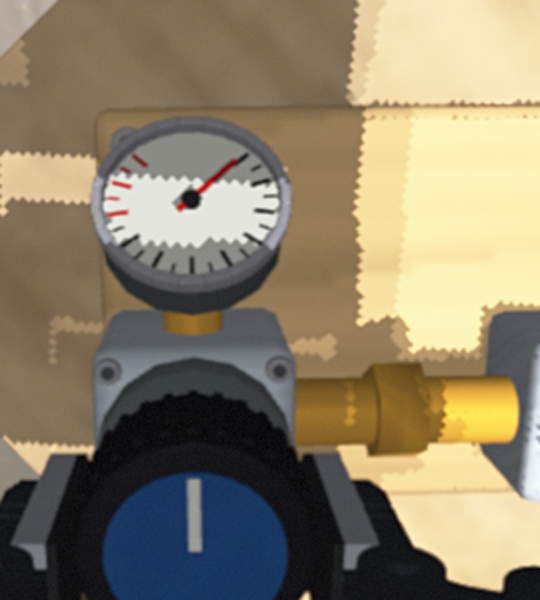

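The needle lies on the zero mark and the torque jumped to -0.83 N m at the stop. I let go, rise, turn the tool back and head for the cap.

{"api": "drive_tool", "payload": {
  "steps": [
    [0,0,0,0,1],
    [0,0,0,0,1],
    [0,0,0,0,1],
    [0,0,0,0,1],
    [-3,0,0,0,1],
    [-4,0,0,0,1],
    [-5,0,0,0,1],
    [-5,0,0,0,1]
  ]
}}

```text
time: 7.3
eef_pos: [0.4286, -0.2801, 0.2534]
tcp_rot: [0.25, 0.662, -0.25, 0.661]
contact_force: [0.9, -1.7, -0.5]
opening: 1.001
```

{"api": "drive_tool", "payload": {
  "steps": [
    [0,0,0,8,1],
    [0,0,0,8,1],
    [0,0,0,8,1],
    [0,0,0,8,1],
    [0,0,0,8,1],
    [0,0,0,8,1]
  ]
}}

```text
time: 7.9
eef_pos: [0.429, -0.2805, 0.2521]
tcp_rot: [0.499, 0.501, -0.499, 0.501]
contact_force: [0.2, -0.3, -0.3]
opening: 0.997
```

```bash
python3 - <<'E'
from h import *
t=shot('top','top4.png'); w=shot('wrist','w5.png')
rep((.44,-.1,.25),(.44,.15,.25),(.4664,.2167,.16))
E
```

```text
t 8.0 p [ 0.429  -0.2805  0.2521] x [-0.001  0.    -1.   ] y [ 1.     0.011 -0.001] ang_y 0.6 q [-0.78 -0.09  1.95 -0.    1.29 -0.79] F [-0.3  1.  -0.2] T [-0.04 -0.   -0.02] op 0.998
(0.44, -0.1, 0.25) -> tool cm [  0.21   1.29 -18.04]
(0.44, 0.15, 0.25) -> tool cm [  0.21   1.57 -43.04]
(0.4664, 0.2167, 0.16) -> tool cm [  9.21   4.29 -49.68]
```

{"api": "drive_tool", "payload": {
  "steps": [
    [0,0.15,-4.3,0,1],
    [0,0.15,-4.3,0,1],
    [0,0.15,-4.3,0,1],
    [0,0.15,-4.3,0,1],
    [0,0.15,-4.3,0,1],
    [0,0.15,-4.3,0,1],
    [0,0.15,-4.3,0,1],
    [0,0.15,-4.3,0,1],
    [0,0.15,-4.3,0,1],
    [0,0.15,-4.3,0,1]
  ]
}}

```text
time: 9.0
eef_pos: [0.4393, 0.1513, 0.2525]
tcp_rot: [0.497, 0.503, -0.496, 0.504]
contact_force: [0.2, -0.8, 0.5]
opening: 1.001
```

{"api": "drive_tool", "payload": {
  "steps": [
    [3,0.9,-2.2,0,1],
    [3,0.9,-2.2,0,1],
    [3,0.9,-2.2,0,1],
    [0,0,0,0,1]
  ]
}}

```text
time: 9.4
eef_pos: [0.4631, 0.2168, 0.1571]
tcp_rot: [0.493, 0.506, -0.499, 0.502]
contact_force: [0.1, 0.5, 0.1]
opening: 1.001
```

```bash
python3 - <<'E'
from h import *
w=shot('wrist','w6.png')
rep((.4664,.2167,.0065)); print(proj(w,(.4664,.2167,.032)))
E
```

```text
t 9.45 p [0.4643 0.2161 0.1597] x [-0.006 -0.002 -1.   ] y [ 1.     0.015 -0.006] ang_y 0.9 q [ 0.24  0.    2.03 -0.    1.11  0.22] F [ 0.2 -0.5  0.5] T [-0.02  0.02  0.  ] op 0.999
(0.4664, 0.2167, 0.0065) -> tool cm [15.32  0.3  -0.08]
[328.64194695 219.69241419]
```

View pics/w6.png

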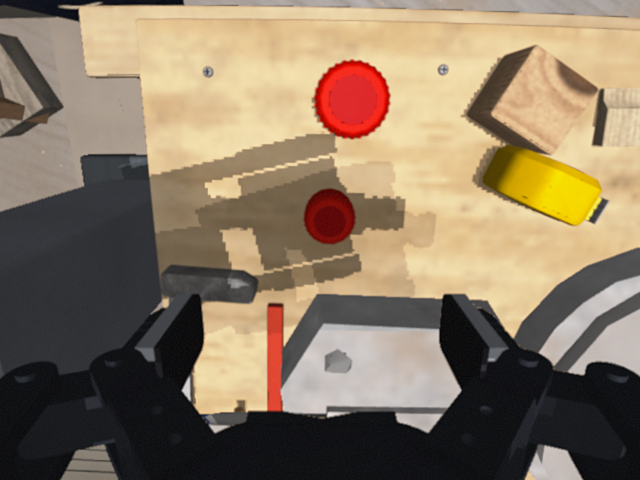

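The small cap's top is at about (330,218), 1–2 mm from where I predicted it. I descend and grip with the small correction.

{"api": "drive_tool", "payload": {
  "steps": [
    [4,0.35,-0.2,0,1],
    [4,0,0,0,1],
    [4,0,0,0,1],
    [3.1,0,0,0,1],
    [0,0,0,0,0.2],
    [0,0,0,0,0.2],
    [0,0,0,0,0.2],
    [0,0,0,0,0.2],
    [0,0,0,0,0.2],
    [0,0,0,0,0.2]
  ],
  "force": 90
}}

```text
time: 10.45
eef_pos: [0.4722, 0.2183, 0.0149]
tcp_rot: [0.499, 0.502, -0.496, 0.504]
contact_force: [-1.9, -0.5, 7.5]
opening: 0.386
```

```bash
python3 -c "
from h import *
rep()"
```

```text
t 10.45 p [0.4722 0.2183 0.0149] x [ 0.006  0.001 -1.   ] y [1.    0.011 0.006] ang_y 0.6 q [ 0.24  0.24  2.08 -0.    0.81  0.23] F [-1.9 -0.5  7.5] T [-0.18  0.21 -0.04] op 0.386
```

The descent fell short (TCP at 15 mm), so the grip is high on the cap. I regrip about 6 mm lower.

{"api": "drive_tool", "payload": {
  "steps": [
    [0,0,0,0,0.8],
    [0,0,0,0,0.8],
    [0,0,0,0,0.8],
    [0,0,0,0,0.8]
  ]
}}

```text
time: 10.85
eef_pos: [0.4693, 0.2178, 0.0113]
tcp_rot: [0.497, 0.503, -0.497, 0.503]
contact_force: [0.0, 0.7, -0.3]
opening: 0.803
```

```bash
python3 -c "
from h import *
rep()"
```

```text
t 10.85 p [0.4693 0.2178 0.0113] x [-0. -0. -1.] y [ 1.     0.011 -0.   ] ang_y 0.6 q [ 0.24  0.24  2.09 -0.    0.81  0.23] F [ 0.   0.7 -0.3] T [ 0.04 -0.03 -0.02] op 0.803
```

{"api": "drive_tool", "payload": {
  "steps": [
    [0.4,0,0,0,0.55],
    [0,0,0,0,0.55],
    [0,0,0,0,0.2],
    [0,0,0,0,0.2],
    [0,0,0,0,0.2],
    [0,0,0,0,0.2]
  ],
  "force": 90
}}

```text
time: 11.45
eef_pos: [0.4696, 0.2179, 0.0074]
tcp_rot: [0.497, 0.503, -0.497, 0.503]
contact_force: [0.0, -0.1, 1.3]
opening: 0.398
```

```bash
python3 -c "
from h import *
rep()"
```

```text
t 11.45 p [0.4696 0.2179 0.0074] x [ 0.  0. -1.] y [1.    0.011 0.   ] ang_y 0.6 q [0.24 0.25 2.09 0.   0.8  0.23] F [ 0.  -0.1  1.3] T [ 0.02 -0.02  0.  ] op 0.398
```

{"api": "drive_tool", "payload": {
  "steps": [
    [-2,0,0,0,0.2],
    [-4,0,0,0,0.2],
    [-4,0,0,0,0.2],
    [-4,0,0,0,0.2],
    [-4,0,0,0,0.2],
    [-4,0,0,0,0.2],
    [-2,-1,2,0,0.2],
    [0,-1,3,0,0.2],
    [0,-1,3,0,0.2]
  ]
}}

```text
time: 12.35
eef_pos: [0.4401, 0.137, 0.2482]
tcp_rot: [0.497, 0.503, -0.497, 0.503]
contact_force: [-1.0, -0.0, -0.2]
opening: 0.397
```

{"api": "drive_tool", "payload": {
  "steps": [
    [0,0,4,0,0.2],
    [0,0,4,0,0.2],
    [0,0,4,0,0.2],
    [0,0,4,0,0.2],
    [0,0,4,0,0.2],
    [0,0,4,0,0.2],
    [0,1,4,0,0.2],
    [0,1.5,4,0,0.2],
    [0,1.5,2,0,0.2],
    [0,0,0,0,0.2]
  ]
}}

```text
time: 13.35
eef_pos: [0.4845, -0.2045, 0.2466]
tcp_rot: [0.498, 0.502, -0.498, 0.502]
contact_force: [0.4, 0.1, -0.9]
opening: 0.395
```

```bash
python3 -c "
from h import *
rep((.4944,-.2047,.16))"
```

```text
t 13.35 p [ 0.4845 -0.2045  0.2466] x [-0.001  0.    -1.   ] y [ 1.     0.008 -0.001] ang_y 0.4 q [-0.59 -0.06  1.92 -0.    1.28 -0.6 ] F [ 0.4  0.1 -0.9] T [-0.03 -0.01  0.04] op 0.395
(0.4944, -0.2047, 0.16) -> tool cm [8.66 1.   0.03]
```

```bash
python3 - <<'E'
from h import *
w=shot('wrist','w7.png'); S=(.4944,-.2047,.0875)
o=np.zeros((600,800,3),np.uint8); o[:360,:480]=cv2.resize(cv2.imread('pics/w7.png'),(480,360))
for i,f in enumerate(('w1.png','w5.png','w7.png')):
    p=proj(load(f),S); u,v=p.astype(int); a=cv2.imread('pics/'+f); u0=np.clip(u-30,0,580);v0=np.clip(v-30,0,420)
    print(f,p,u0,v0)
    t=cv2.resize(a[v0:v0+60,u0:u0+60],(230,230),interpolation=cv2.INTER_CUBIC)
    o[365:595,i*240:i*240+230]=t
a=cv2.imread('pics/w7.png')[200:360,240:400]; o[:320,480:800]=cv2.resize(a,(320,320),interpolation=cv2.INTER_CUBIC)
cv2.imwrite('pics/c5.png',o); s=readout.get_state()['eef_pos']
for dz in(.0246,): print(proj(w,s+[0,0,dz]),proj(w,s+[.018,0,dz]),proj(w,s+[-.018,0,dz]),proj(w,s+[0,.018,dz]))
E
```

```text
w1.png [383.14513023  77.12024496] 353 47
w5.png [411.12196562 107.09664743] 381 77
w7.png [335.09769299 209.08992666] 305 179
[320.98405431 328.37368164] [375.24498371 328.70373502] [266.7091588  327.90736743] [321.40532009 278.038334  ]
```

View pics/c5.png

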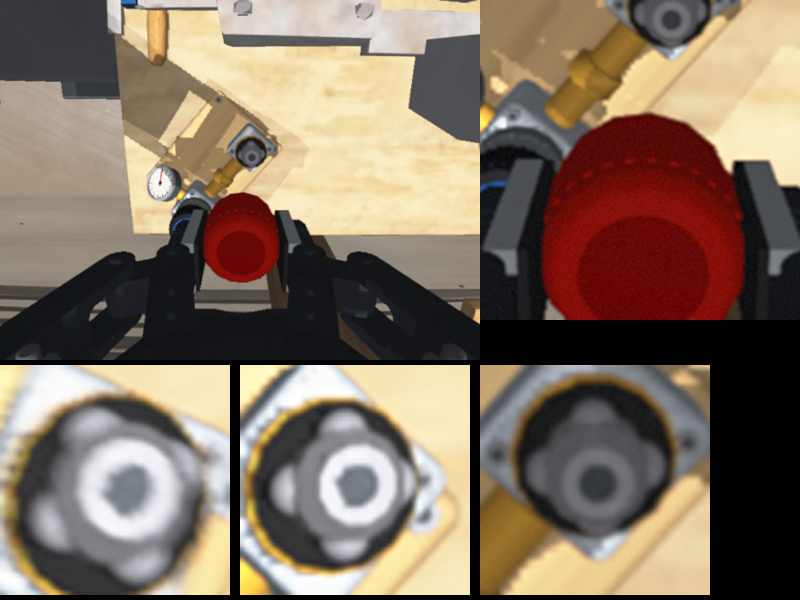

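Stud tip residuals against my estimate are only 1–2 px, giving the stud at about (0.495,-0.2055). The cap sits centred in the grip, at most 1 mm off. I move to just above the stud.

{"api": "drive_tool", "payload": {
  "steps": [
    [3,0.53,0,0,0.2],
    [3,0.53,0,0,0.2],
    [3,0,0,0,0.2],
    [3,0,0,0,0.2],
    [2,0,0,0,0.2],
    [0,0,0,0,0.2]
  ],
  "force": 110
}}

```text
time: 14.0
eef_pos: [0.4915, -0.199, 0.1036]
tcp_rot: [0.496, 0.506, -0.498, 0.5]
contact_force: [-0.2, 0.8, -0.6]
opening: 0.392
```

```bash
python3 - <<'E'
from h import *
rep((.4951,-.2046,.09)); shot('wrist','w8.png');shot('scene','s2.png')
o=np.zeros((480,800,3),np.uint8); a=cv2.imread('pics/w8.png')[120:420,170:470]
o[:400,:400]=cv2.resize(a,(400,400)); u,v=proj(load('s2.png'),(.4951,-.2046,.09)).astype(int); print(u,v)
b=cv2.imread('pics/s2.png')[v-40:v+40,u-40:u+40]; o[:400,400:]=cv2.resize(b,(400,400),interpolation=cv2.INTER_CUBIC); cv2.imwrite('pics/c6.png',o)
E
```

```text
t 14.0 p [ 0.4915 -0.199   0.1036] x [-0.007  0.005 -1.   ] y [ 1.     0.012 -0.007] ang_y 0.7 q [-0.58  0.12  2.02  0.    1.01 -0.59] F [-0.2  0.8 -0.6] T [-0.01  0.01 -0.08] op 0.392
(0.4951, -0.2046, 0.09) -> tool cm [1.35 0.36 0.57]
412 246
```

View pics/c6.png

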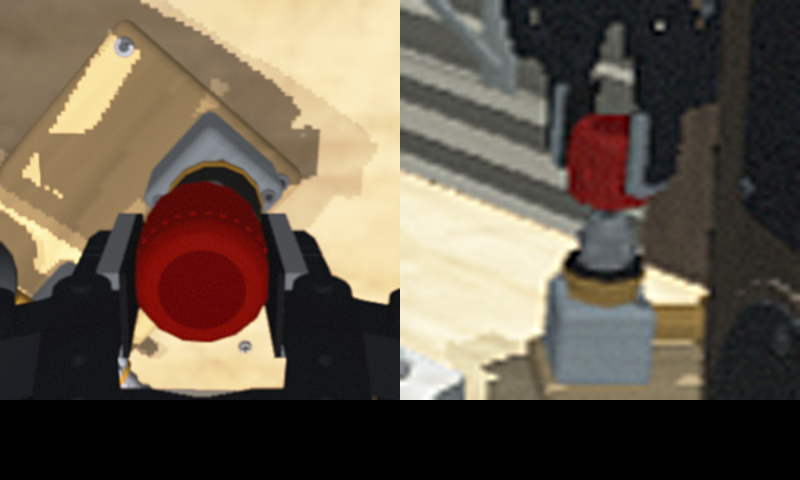

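The scene view shows the cap just above the stud tip. The TCP reading is still about 6 mm off in the plane, so I let it settle and read again.

{"api": "drive_tool", "payload": {
  "steps": [
    [0,0,0,0,0.2],
    [0,0,0,0,0.2]
  ]
}}

```text
time: 14.3
eef_pos: [0.4955, -0.2023, 0.1092]
tcp_rot: [0.498, 0.502, -0.497, 0.504]
contact_force: [1.2, -0.1, -0.3]
opening: 0.386
```

```bash
python3 -c "
from h import *
rep((.4951,-.2046,.09))"
```

```text
t 14.3 p [ 0.4955 -0.2023  0.1092] x [ 0.003 -0.002 -1.   ] y [1.    0.011 0.003] ang_y 0.6 q [-0.58  0.12  2.02  0.    1.01 -0.59] F [ 1.2 -0.1 -0.3] T [0.01 0.04 0.02] op 0.386
(0.4951, -0.2046, 0.09) -> tool cm [ 1.92 -0.05  0.22]
```

{"api": "drive_tool", "payload": {
  "steps": [
    [0,0,0,0,0.2],
    [0,0,0,0,0.2],
    [0,0,0,0,0.2],
    [0,0,0,0,0.2]
  ]
}}

```text
time: 14.7
eef_pos: [0.4945, -0.202, 0.1074]
tcp_rot: [0.497, 0.503, -0.497, 0.503]
contact_force: [0.2, 0.1, -1.1]
opening: 0.393
```

```bash
python3 -c "
from h import *
rep((.4951,-.2046,.1))"
```

```text
t 14.7 p [ 0.4945 -0.202   0.1074] x [ 0. -0. -1.] y [1.   0.01 0.  ] ang_y 0.6 q [-0.58  0.12  2.02  0.    1.01 -0.59] F [ 0.2  0.1 -1.1] T [-0.05  0.03 -0.03] op 0.393
(0.4951, -0.2046, 0.1) -> tool cm [0.74 0.06 0.26]
```

{"api": "drive_tool", "payload": {
  "steps": [
    [0,0.06,0.26,0,0.2],
    [0,0,0,0,0.2],
    [0.5,0,0,0,0.2],
    [0.5,0,0,0,0.2],
    [0.4,0,0,0,0.2],
    [0.4,0,0,0,0.2],
    [0.3,0,0,0,0.2],
    [0,0,0,0,0.2],
    [0,0,0,0,0.2]
  ]
}}

```text
time: 15.6
eef_pos: [0.4951, -0.2045, 0.0863]
tcp_rot: [0.497, 0.503, -0.497, 0.503]
contact_force: [0.5, -0.7, 0.1]
opening: 0.395
```

```bash
python3 -c "
from h import *
rep()"
```

```text
t 15.6 p [ 0.4951 -0.2045  0.0863] x [-0.  0. -1.] y [ 1.     0.011 -0.   ] ang_y 0.6 q [-0.58  0.15  2.02 -0.    0.97 -0.59] F [ 0.5 -0.7  0.1] T [-0.03  0.06  0.02] op 0.395
```

No side force with the rim about 13 mm above the seat, so the cap is centred on the stud. I push on in small steps.

{"api": "drive_tool", "payload": {
  "steps": [
    [0.2,0,0,0,0.2],
    [0.2,0,0,0,0.2],
    [0.2,0,0,0,0.2],
    [0,0,0,0,0.2]
  ],
  "force": 120
}}

```text
time: 16.0
eef_pos: [0.4961, -0.2047, 0.0821]
tcp_rot: [0.498, 0.502, -0.497, 0.503]
contact_force: [-1.2, 0.9, 5.9]
opening: 0.39
```

{"api": "drive_tool", "payload": {
  "steps": [
    [0.2,0,0,0,0.2],
    [0.2,0,0,0,0.2],
    [0,0,0,0,0.2]
  ]
}}

```text
time: 16.3
eef_pos: [0.4949, -0.204, 0.0751]
tcp_rot: [0.498, 0.503, -0.497, 0.502]
contact_force: [2.7, 0.9, -4.2]
opening: 0.391
```

{"api": "drive_tool", "payload": {
  "steps": [
    [0.2,0,0,0,0.2],
    [0.2,0,0,0,0.2],
    [0,0,0,0,0.2]
  ]
}}

```text
time: 16.6
eef_pos: [0.4951, -0.2046, 0.0735]
tcp_rot: [0.497, 0.503, -0.498, 0.502]
contact_force: [-3.6, 2.2, 6.1]
opening: 0.389
```

```bash
python3 -c "
from h import *
rep()"
```

```text
t 16.6 p [ 0.4951 -0.2046  0.0735] x [-0.002  0.001 -1.   ] y [ 1.     0.011 -0.002] ang_y 0.6 q [-0.58  0.17  2.03 -0.    0.94 -0.59] F [-3.6  2.2  6.1] T [0.44 0.5  0.  ] op 0.389
```

The click showed as +5.9 N, then -4.2 N, then +6 N at the seal height. I press more firmly.

{"api": "drive_tool", "payload": {
  "steps": [
    [0.2,0,0,0,0.2],
    [0.2,0,0,0,0.2],
    [0,0,0,0,0.2],
    [0,0,0,0,0.2]
  ]
}}

```text
time: 17.0
eef_pos: [0.4951, -0.2046, 0.0734]
tcp_rot: [0.497, 0.504, -0.498, 0.502]
contact_force: [-11.7, 7.4, 27.1]
opening: 0.39
```

{"api": "drive_tool", "payload": {
  "steps": [
    [0.2,0,0,0,0.2],
    [0.1,0,0,0,0.2],
    [0,0,0,0,0.2],
    [0,0,0,0,0.2],
    [0,0,0,0,0.2]
  ]
}}

```text
time: 17.5
eef_pos: [0.4952, -0.2047, 0.0734]
tcp_rot: [0.496, 0.505, -0.498, 0.501]
contact_force: [-19.1, 11.2, 42.7]
opening: 0.39
```

```bash
python3 - <<'E'
from h import *
rep(); shot('wrist','w9.png');shot('scene','s3.png')
o=np.zeros((480,800,3),np.uint8); a=cv2.imread('pics/w9.png')[120:420,120:470]
o[:343,:400]=cv2.resize(a,(400,343)); u,v=412,246
b=cv2.imread('pics/s3.png')[v-40:v+40,u-20:u+60]; o[:400,400:]=cv2.resize(b,(400,400),interpolation=cv2.INTER_CUBIC); cv2.imwrite('pics/c7.png',o)
rep()
E
```

```text
t 17.5 p [ 0.4952 -0.2047  0.0734] x [-0.005  0.002 -1.   ] y [ 1.     0.012 -0.005] ang_y 0.7 q [-0.58  0.18  2.03 -0.    0.95 -0.59] F [-19.1  11.2  42.7] T [ 1.8   3.13 -0.04] op 0.39
t 17.6 p [ 0.4952 -0.2046  0.0734] x [-0.005  0.002 -1.   ] y [ 1.     0.012 -0.005] ang_y 0.7 q [-0.58  0.18  2.03 -0.    0.95 -0.59] F [-18.9  10.9  41.8] T [ 1.85  3.1  -0.02] op 0.389
```

View pics/c7.png

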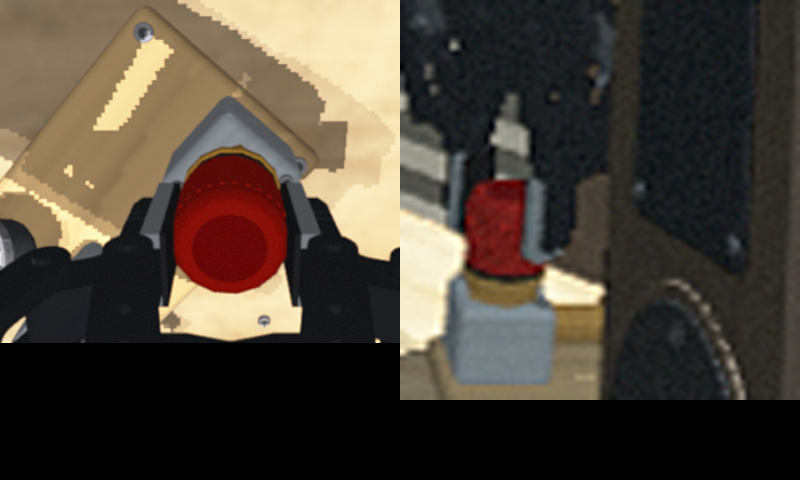

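The scene view shows the cap seated on the brass collar with the stud covered and the fingertips clear of the block. The push of 42 N is more than needed, so I ease it to about 28 N.

{"api": "drive_tool", "payload": {
  "steps": [
    [-0.25,0,0,0,0.2],
    [0,0,0,0,0.2],
    [0,0,0,0,0.2],
    [0,0,0,0,0.2]
  ]
}}

```text
time: 18.0
eef_pos: [0.4951, -0.2046, 0.0734]
tcp_rot: [0.496, 0.504, -0.498, 0.502]
contact_force: [-12.9, 8.0, 28.3]
opening: 0.392
```

```bash
python3 - <<'E'
from h import *
rep(); s=readout.get_state()
if s['contact_force'][2]>18: print(sign_off())
E
```

```text
t 18.0 p [ 0.4951 -0.2046  0.0734] x [-0.004  0.001 -1.   ] y [ 1.     0.011 -0.004] ang_y 0.7 q [-0.58  0.17  2.03 -0.    0.94 -0.59] F [-12.9   8.   28.3] T [ 1.33  2.11 -0.06] op 0.392
the job is handed in; nothing more can be done
None
```

I turned the regulator knob anticlockwise to its stop, then pushed the smaller red cap over the outlet stud until it was home. I handed the job in at 18 s, still gripping the cap and pressing it down.

- **Regulator:** the close-up showed the needle on the zero mark, and the wrist torque jumped to -0.83 N m at the stop. I did not look at the gauge closely again after letting go of the knob.
- **Cap:** the push rose to 5.9 N, dropped to -4.2 N at the click, then rose again. The tool stopped at z = 73.4 mm, the height expected with the cap fully home.
- **Final hold:** the push was 28 N down, with about 15 N of side force and the grip set to 120 N. The scene picture showed the cap on its seat with the fingertips clear of the block.

- **Grip:** my first grip on the cap was too high, so I took it again 7 mm lower before lifting.
- **Push:** it reached about 43 N through the cap for about half a second before I eased it. The 40 N limit is on the arm and gripper body, which I do not think touched anything.

I did not move any of the other things on the bench.

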